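Pack a support pile up to the height gauge

TASK

The plywood support pile at the height gauge is too low. Lay loose plywood packing plates squarely on the pile, one on another and in line with the bottom packer, until its top is level with the brass pointer on the gauge's post, then stop; leave any spare plate lying on the bench away from the gauge.

Things in the scene. Friction and masses are not known exactly. Their poses are not given: they have to be found in the camera images.
- gauge: Fixed gauge: steel foot 160x80x8 mm, on it a screwed-down plywood packer 100x50x20 mm that starts the pile, and at its +x end a 92 mm high post (x = 82 to 94 mm). Origin on the bench below the packer's centre; x along its length to the post, z up. Packer's top at z = 28 mm. The pointer, a flat brass blade on the post, tip at x = 68 mm (18 mm clear of the packer), marks z = 68 mm.
- plate_1_center (a point): centre (half-way up) of the first of three alike loose plywood packing plates, each 100 x 50 x 20 mm (x, y, z), about 0.07 kg, plain wood with visible plies, lying flat on the bench; x along its 100 mm length, y across its 50 mm width, z up. Grasp it across the 50 mm width.
- plate_2_center (a point): centre (half-way up) of the second of three alike loose plywood packing plates, each 100 x 50 x 20 mm (x, y, z), about 0.07 kg, plain wood with visible plies, lying flat on the bench; x along its 100 mm length, y across its 50 mm width, z up. Grasp it across the 50 mm width.
- plate_3_center (a point): centre (half-way up) of the third of three alike loose plywood packing plates, each 100 x 50 x 20 mm (x, y, z), about 0.07 kg, plain wood with visible plies, lying flat on the bench; x along its 100 mm length, y across its 50 mm width, z up. Grasp it across the 50 mm width.
Things that resemble listed ones, but are neither listed nor needed, are in the scene too. Leave any purple or red look-alike of the part that bears plate_2_center alone.

How it is judged:
By the outcome, as a careful person would: the job done as asked, in the order asked, and still so for the second after the job is handed in, with the robot touching nothing.
It also fails if it takes over 59 s, if anything falls off the work surface, if the arm or the gripper's body presses on something with over 40 N, if the wrist force passes 120 N, or if a joint passes its speed limit or range.

ROBOT

A 6-joint arm with a two-finger parallel gripper is mounted at the origin on the work surface; the furniture and walls round the work are solid. World frame = base frame: x ahead of the robot, y to its left, z up, the work surface at z = 0. Lengths are in mm, angles in rad, forces in N, time in s.
With the tool pointing down it reaches from about 350 to 775 mm from the base axis. Payload 7.3 kg.
Tool frame: the origin (TCP) lies on the centre line of the jaws, within the pads' length; the fingertips stand finger_overhang ahead of it and the grasp point (between the pads) lies 8 mm behind it (finger_overhang is the distance from the TCP to the fingertips, in mm); z points along the fingers, y is the line along which they close (so a half turn about z gives the same grasp; the last joint's range is limited). The gripper opens to 92 mm and grips with 3 to 60 N. Pads are 19 mm wide; open, the fingers measure 130 mm over their backs; the gripper's body (75 mm by 190 mm) begins 47 mm behind the grasp point.
Start: joints at [0.961, 0.342, 1.524, -0, 1.275, -0.146], TCP at [234.847, 469.564, 237.741] pointing down, gripper open.
Joint ranges: [-2.53, 2.53], [-0.77, 2.02], [0.04, 2.7], [-1, 4.14], [0.28, 2.66], [-3.11, 3.11]. Speed limits (rad/s): [2.57, 2.57, 3.14, 3.14, 3.14, 3.14].

INTERFACE

Orientations are given as [roll, pitch, yaw] about the fixed x, y, z axes, in that order (R = Rz(yaw) Ry(pitch) Rx(roll)).
In Python, from plant import get_obs, capture, close_job, finger_overhang gives the robot as it stands.
- The arm moves only by the shell command python3 -m inch 'ROWS'. ROWS is JSON, one flat list of numbers, 7 for each row, row after row: the turn, a rotation vector about the tool's x, y, z scaled (see below), then the shift along the tool's x, y, z scaled (see below), then the closure, from -1 (fully open) to 1 (shut). In form: [ax, ay, az, tx, ty, tz, gripper, ax, ay, az, tx, ty, tz, gripper, ...]. A call has 1 to 10 rows; each row shifts and turns the commanded pose from where the row before left it, along the tool's axes as they then stand; what a row does not reach is not made up. The controller multiplies each number of a shift by 0.8 m and each number of a turn by 1.5 rad. A row lasts 1/12 s, in which the tool goes at most 41.7 mm and 7.16 degrees, less where a joint would pass 70% of its speed; a pose out of reach is approached as far as the arm can. A call with a number of a shift or a turn outside -1 to 1 is refused whole. A call with a gripper value outside its range is refused whole. The fingers move at their own pace and stop on an object; the grip force is fixed at half the most. Time passes only in rows, so rows that do not move let the fingers close. It gives the time, the measured TCP pose, the force, the opening and the grip force at its end, in the units of the state.
- get_obs(): the state, without advancing time (a new reading comes with each control period).
- capture(name): name is "scene" or "top"; returns a dict with "image" (400x640x3 uint8, red, green, blue), "mtx" (3x3 intrinsics, pixels), "pose" (4x4, takes a point from camera to world coordinates). Camera axes: x right, y up, looking along -z (the intrinsics and any distortion apply to the point x, -y, -z); pixel columns grow to the right and rows downward; lengths in mm; the calibration is good to about 2 mm. A picture is of the moment at which its call begins. There is no depth.
- close_job(): hands the job in; it is judged then, once.
The state is a dict: "time": time; "joint_positions": joint angles; "dq": joint speeds; "tau": joint torques, N m; "tool_pos": TCP position; "tcp_rot": TCP orientation; "contact_force": force on the tool from outside, world axes, zero at the start; "moment": the same for the moment, N m; "grip_width": finger opening in mm; "finger_force": force on a finger pad.
Only numpy, scipy, OpenCV 4.12 (cv2) and the standard library are available. Lean on these libraries where they do the work, as an engineer would, in place of code of your own. Each camera call takes 0.05 s, during which the arm holds its last target. There are 200 camera calls.

## Working session

There is one attempt and no reset: what is moved stays moved. The work goes in short steps, Python scripts to look and compute and a shell command to move; the robot and the scene stay as the last step left them, time stands still between calls to the robot, and variables do not carry over. Pictures are saved under pics/ and viewed, at most 10 in all, crops included, and the job is handed in when it is done.

```bash
ls; mkdir -p pics; python3 - <<'E'
from plant import *
import cv2
o=get_obs();print(o,finger_overhang)
for n in("scene","top"):
    c=capture(n);cv2.imwrite(f"pics/{n}0.png",c["image"][:,:,::-1]);print(n,c["mtx"],c["pose"].round(3), [k for k in c])
E
```

```text
pics
{'time': 0.0, 'joint_positions': array([ 9.60978245e-01,  3.42716329e-01,  1.52501368e+00, -1.42838540e-05,
        1.27537958e+00, -1.45990139e-01]), 'dq': array([ 1.40493357e-04,  3.26738949e-04, -2.51436249e-04, -4.48819563e-05,
       -2.32582380e-04, -1.08807814e-03]), 'tau': array([ 1.35168789e-04, -4.31250679e+01, -2.44216722e+01,  7.17248255e-02,
        5.59438672e-02, -1.07883723e-04]), 'tool_pos': array([234.62870833, 469.22402961, 237.04942507]), 'tcp_rot': array([-3.14008986e+00, -2.07159069e-04,  2.67776872e+00]), 'contact_force': array([0.20122701, 0.014934  , 0.77553239]), 'moment': array([0.00491803, 0.07535431, 0.04024628]), 'finger_force': 0.0, 'grip_width': 91.69986075590504} 11.0
scene [[504.84497083   0.         320.53666531]
 [  0.         504.84497083 194.44856732]
 [  0.           0.           1.        ]] [[ 8.060000e-01  3.700000e-01 -4.620000e-01 -4.632980e+02]
 [-5.920000e-01  5.180000e-01 -6.180000e-01 -1.294823e+03]
 [ 1.000000e-02  7.710000e-01  6.370000e-01  1.267847e+03]
 [ 0.000000e+00  0.000000e+00  0.000000e+00  1.000000e+00]] ['image', 'mtx', 'pose']
top [[363.82304732   0.         322.2301251 ]
 [  0.         363.82304732 195.84741563]
 [  0.           0.           1.        ]] [[-5.000000e-03  9.800000e-01 -2.010000e-01  1.821310e+02]
 [-1.000000e+00 -3.000000e-03  7.000000e-03 -9.873300e+01]
 [ 6.000000e-03  2.010000e-01  9.800000e-01  1.345065e+03]
 [ 0.000000e+00  0.000000e+00  0.000000e+00  1.000000e+00]] ['image', 'mtx', 'pose']
```

View pics/scene0.png

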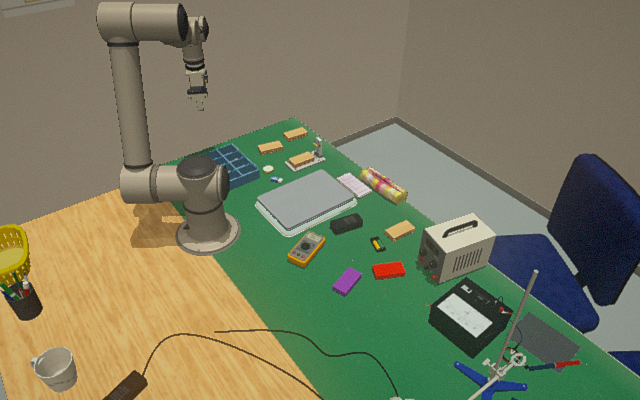

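View pics/top0.png

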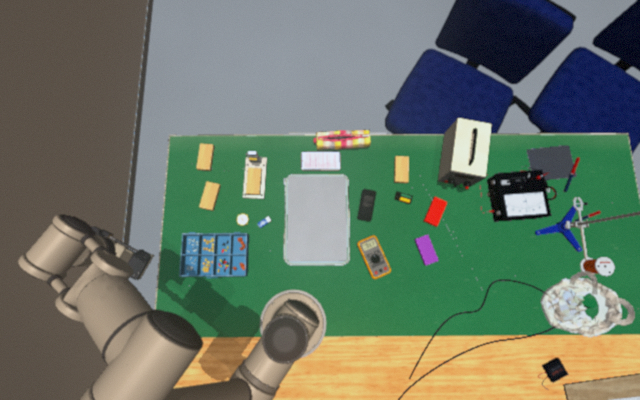

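The top view shows three plywood plates at (205,157), (209,195) and (402,169). The gauge is at (256,177) with its post towards the top of the image (world +x). The two left-hand plates are nearest, and two are enough to go from 28 to 68 mm.

```bash
cat > h.py <<'E'
import numpy as np,cv2
from plant import *
def ray(c,uv,z):
    K,P=c["mtx"],c["pose"]
    d=np.linalg.inv(K)@[uv[0],uv[1],1]; d=P[:3,:3]@[d[0],-d[1],-d[2]]; o=P[:3,3]
    return o+d*(z-o[2])/d[2]
def proj(c,p):
    q=c["pose"][:3,:3].T@(np.array(p)-c["pose"][:3,3]); q=c["mtx"]@[q[0],-q[1],-q[2]]; return q[:2]/q[2]
def find(c,z,lo=(8,80,120),hi=(24,190,255),amin=60):
    hsv=cv2.cvtColor(c["image"],cv2.COLOR_RGB2HSV)
    m=cv2.inRange(hsv,lo,hi); out=[]
    for k in cv2.findContours(m,cv2.RETR_EXTERNAL,cv2.CHAIN_APPROX_NONE)[0]:
        if amin<cv2.contourArea(k)<1500:
            w=np.array([ray(c,p[0],z)[:2] for p in k],np.float32)
            (x,y),(a,b),t=cv2.minAreaRect(w)
            if a<b:a,b,t=b,a,t+90
            out.append((k.reshape(-1,2).mean(0).round(1),round(x,1),round(y,1),round(a,1),round(b,1),round((t+90)%180-90,1)))
    return out
E
python3 - <<'E'
from h import *
for n in("top","scene"):
    c=capture(n)
    for z in(20,28):
        print(n,z)
        for r in find(c,z):print(r)
    if n=="top":
        a=cv2.resize(c["image"][130:220,180:280],(800,720)[:2] and (660,594),interpolation=2)
        cv2.imwrite("pics/t1.png",a[:,:,::-1])
    else:
        a=cv2.resize(c["image"][115:185,245:345],(780,546),interpolation=2)
        cv2.imwrite("pics/s1.png",a[:,:,::-1])
E
```

```text
top 20
(array([372.6, 255.4]), 230.3, -291.8, 146.8, 75.8, 23.0)
(array([209.4, 195.5]), 456.7, 310.9, 101.3, 51.0, -12.7)
(array([253.3, 181. ]), 512.7, 149.2, 100.5, 50.1, -2.5)
(array([401.2, 169. ]), 556.9, -408.4, 102.5, 49.5, -2.6)
(array([204.8, 156.7]), 608.2, 336.2, 102.2, 51.4, -4.8)
top 28
(array([372.6, 255.4]), 230.0, -290.6, 146.0, 75.3, 23.0)
(array([209.4, 195.5]), 455.0, 308.4, 100.7, 50.7, -12.7)
(array([253.3, 181. ]), 510.7, 147.7, 99.9, 49.8, -2.5)
(array([401.2, 169. ]), 554.7, -406.5, 101.8, 49.2, -2.6)
(array([204.8, 156.7]), 605.7, 333.6, 101.6, 51.0, -4.8)
scene 20
(array([399.3, 231. ]), 553.1, -410.8, 111.4, 59.5, -2.7)
(array([300.7, 159.8]), 514.3, 151.9, 111.6, 68.5, -2.1)
(array([270.4, 147.8]), 454.3, 305.6, 106.3, 72.2, -11.2)
(array([295.3, 134.3]), 604.6, 331.5, 107.3, 71.8, -5.8)
scene 28
(array([399.3, 231. ]), 546.6, -416.5, 110.7, 59.1, -2.7)
(array([300.7, 159.8]), 508.0, 142.6, 110.9, 68.1, -2.1)
(array([270.4, 147.8]), 448.4, 295.3, 105.7, 71.7, -11.2)
(array([295.3, 134.3]), 597.7, 321.1, 106.6, 71.3, -5.8)
```

View pics/t1.png

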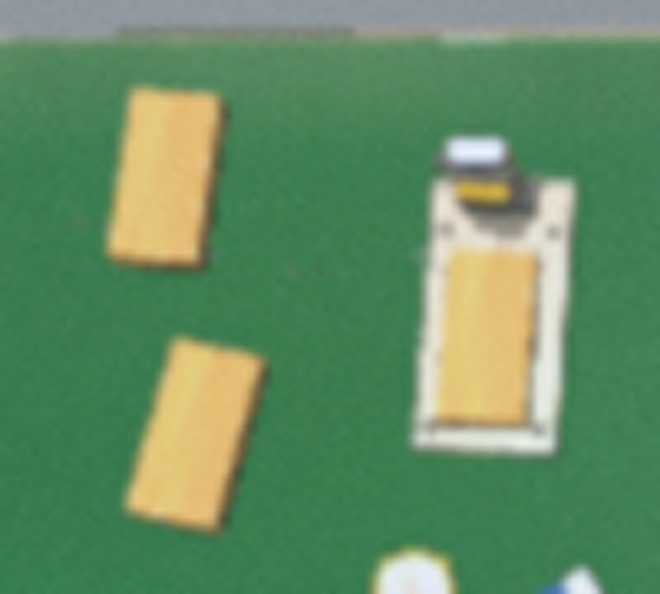

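View pics/s1.png

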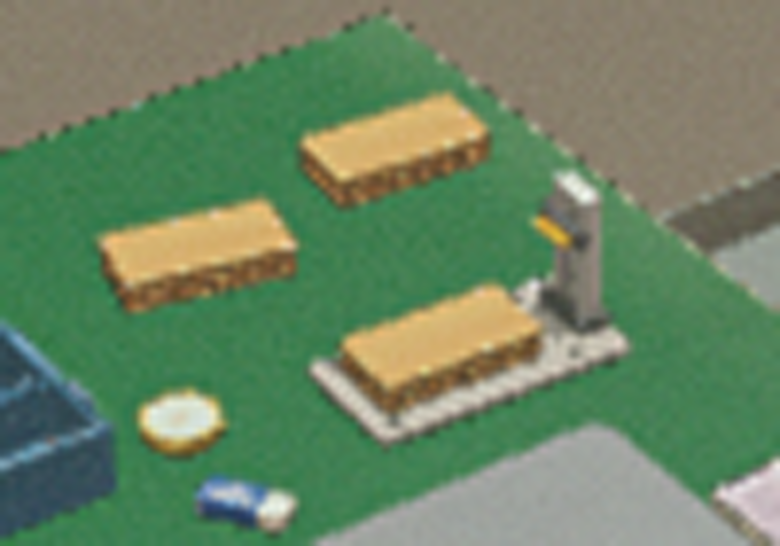

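The crops show the gauge's pointer above the packer's +x end, and the two left-hand plates lying clear. I'll write a helper that works out the moves.

```bash
cat > d.py <<'E'
import sys,numpy as np
from scipy.spatial.transform import Rotation as R
from plant import get_obs
# target TCP x y z yawdeg -> turn (scaled), then shift in tool axes after the turn (scaled)
x,y,z,w=map(float,sys.argv[1:]); o=get_obs()
r0=R.from_euler('xyz',o["tcp_rot"]); r1=R.from_euler('xyz',[np.pi,0,np.radians(w)])
print("t",round(o["time"],2),"pos",o["tool_pos"].round(1),"yaw",np.degrees(o["tcp_rot"]).round(2),"width",round(o["grip_width"],1),"F",o["contact_force"].round(1))
t=(r0.inv()*r1).as_rotvec()/1.5; s=r1.inv().apply(np.array([x,y,z])-o["tool_pos"])/800
print("turn",t.round(4),"rows>=",np.linalg.norm(t)/.0833,"shift",s.round(4),"rows>=",np.linalg.norm(s)/.052)
E
python3 d.py 456.7 310.9 90 167.3
```

```text
t 0.2 pos [234.7 469.4 237.3] yaw [-1.7995e+02 -1.0000e-02  1.5342e+02] width 92.1 F [ 0.3 -0.2  0.5]
turn [-0.0006 -0.0002 -0.1614] rows>= 1.9381381034919387 shift [-0.3142 -0.1322  0.1841] rows>= 7.451381477905636
```

```bash
python3 -m inch '[0,0,-0.0807,0,0,0,-1, 0,0,-0.0807,0,0,0,-1, 0,0,0,-0.0393,-0.0165,0.023,-1, 0,0,0,-0.0393,-0.0165,0.023,-1, 0,0,0,-0.0393,-0.0165,0.023,-1, 0,0,0,-0.0393,-0.0165,0.023,-1, 0,0,0,-0.0393,-0.0165,0.023,-1, 0,0,0,-0.0393,-0.0165,0.023,-1, 0,0,0,-0.0393,-0.0165,0.023,-1, 0,0,0,-0.0393,-0.0165,0.023,-1]'
python3 -m inch '[0,0,0,0,0,0,-1,0,0,0,0,0,0,-1,0,0,0,0,0,0,-1]'
python3 d.py 456.7 310.9 14 167.3
python3 - <<'E'
from h import *
for n in("top","scene"):
    c=capture(n); 
    for r in find(c,20,amin=20):print(n,r)
    u,v=proj(c,[456,311,40]).astype(int)
    a=cv2.resize(c["image"][v-45:v+45,u-60:u+60],(800,600),interpolation=2)
    cv2.imwrite(f"pics/a_{n}.png",a[:,:,::-1])
E
```

```text
time: 1.03
tool_pos: [458.1, 310.0, 89.6]
tcp_rot: [3.142, -0.0, 2.92]
contact_force: [0.5, 1.0, 0.4]
grip_width: 91.8
finger_force: 0.0
time: 1.28
tool_pos: [456.7, 311.3, 90.5]
tcp_rot: [-3.141, -0.001, 2.919]
contact_force: [-1.0, 0.2, 0.4]
grip_width: 91.7
finger_force: 0.0
t 1.28 pos [456.7 311.3  90.5] yaw [-1.7999e+02 -4.0000e-02  1.6726e+02] width 91.7 F [-1.   0.2  0.4]
turn [-0.0001 -0.0005 -0.0005] rows>= 0.0078987783700572 shift [-0.0001 -0.0005  0.0956] rows>= 1.8382347015130018
top (array([222. , 338.8]), -49.0, 239.4, 41.0, 15.3, 83.7)
top (array([372.8, 255.5]), 230.7, -291.6, 146.9, 75.8, 23.0)
top (array([206.9, 204.1]), 425.8, 315.7, 43.5, 37.2, 79.6)
top (array([253.3, 181. ]), 512.5, 149.4, 100.6, 50.3, -2.2)
top (array([401.2, 169.2]), 557.0, -407.3, 102.9, 51.1, -5.0)
top (array([204.6, 156.7]), 608.3, 337.2, 102.6, 53.7, -5.4)
top (array([319.6, 142.2]), 664.1, -99.1, 47.9, 27.1, 10.7)
scene (array([ 12.9, 245.6]), -581.8, 305.2, 68.9, 35.5, -71.4)
scene (array([399. , 230.9]), 553.1, -410.8, 111.4, 59.5, -2.7)
scene (array([374.3, 182.8]), 659.2, -149.8, 65.5, 23.1, 34.4)
scene (array([301.9, 159.5]), 514.3, 152.3, 111.6, 67.7, -2.1)
scene (array([269.4, 147.7]), 454.7, 305.7, 107.4, 72.3, -10.6)
scene (array([295.2, 134.2]), 605.0, 331.9, 108.8, 69.7, -3.9)
```

View pics/a_scene.png

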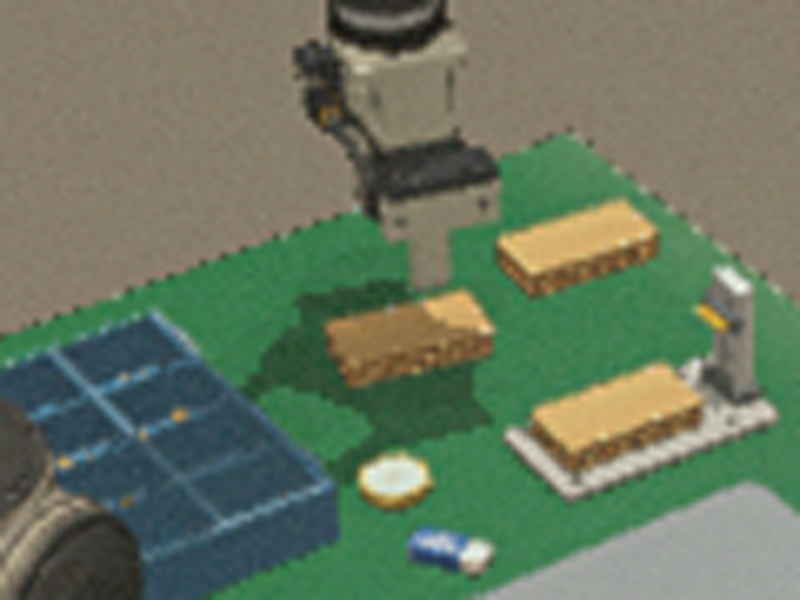

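```bash
python3 -m inch '[0,0,0,0,0,0.024,-1, 0,0,0,0,0,0.024,-1, 0,0,0,0,0,0.024,-1, 0,0,0,0,0,0.0236,-1, 0,0,0,0,0,0,-1, 0,0,0,0,0,0,0.4, 0,0,0,0,0,0,1,0,0,0,0,0,0,1,0,0,0,0,0,0,1,0,0,0,0,0,0,1]'
python3 -m inch '[0,0,0,0,0,0,1,0,0,0,0,0,0,1,0,0,0,0,0,0,1,0,0,0,0,0,0,1]'
python3 d.py 456.7 310.9 110 167.3
```

```text
time: 2.22
tool_pos: [457.3, 311.5, 14.9]
tcp_rot: [3.141, 0.001, 2.92]
contact_force: [-0.1, -1.3, 0.3]
grip_width: 62.9
finger_force: 0.0
time: 2.55
tool_pos: [457.2, 311.4, 14.4]
tcp_rot: [3.141, 0.0, 2.92]
contact_force: [0.1, 0.3, 3.1]
grip_width: 49.7
finger_force: 30.0
t 2.55 pos [457.2 311.4  14.4] yaw [1.7997e+02 3.0000e-02 1.6729e+02] width 49.7 F [0.1 0.3 3.1]
turn [ 0.0004  0.0003 -0.0001] rows>= 0.006512908512208179 shift [ 0.0005 -0.0008 -0.1195] rows>= 2.2975282717787175
```

```bash
python3 -m inch '[0,0,0,0,0,-0.015,1,0,0,0,0,0,-0.03,1,0,0,0,0,0,-0.035,1,0,0,0,0,0,-0.035,1,0,0,0,0,0,-0.015,1,0,0,0,0,0,0,1]'
python3 d.py 511 147.8 115 177.6
python3 - <<'E'
from h import *
c=capture("top"); I=cv2.cvtColor(c["image"],cv2.COLOR_RGB2HSV)
m=255-cv2.inRange(I,(50,80,0),(90,255,255)); m[:130]=0
# long side edges of the foot: rows 165..195, leftmost/rightmost non-green
s=slice(160,197)
for k,n in enumerate("LR"):
    P=[]
    for v in range(160,197):
        row=np.where(m[v,235:275])[0]
        P.append(ray(c,((row[0]-.5 if k==0 else row[-1]+.5)+235,v),8 if 1 else 0)[:2])
    P=np.array(P); f=np.polyfit(P[:,0],P[:,1],1); print(n,np.degrees(np.arctan(f[0])),np.polyval(f,511))
for r in find(c,28):print(r)
E
```

```text
time: 3.05
tool_pos: [458.5, 311.9, 121.1]
tcp_rot: [3.138, 0.005, 2.92]
contact_force: [0.8, 0.3, -0.9]
grip_width: 49.9
finger_force: 30.0
t 3.05 pos [458.5 311.9 121.1] yaw [179.79   0.26 167.3 ] width 49.9 F [ 0.8  0.3 -0.9]
turn [ 0.0021  0.0033 -0.1199] rows>= 1.4397879532584361 shift [-0.0741 -0.2022  0.0076] rows>= 4.144911127903394
L -2.333115326268537 192.20278399348197
R -2.6218337212546907 105.60903680481832
(array([372.7, 256.1]), 230.0, -290.6, 146.0, 75.3, 23.0)
(array([253.3, 181.1]), 510.5, 147.7, 100.2, 49.8, -2.5)
(array([401.2, 169. ]), 554.7, -406.5, 101.8, 49.2, -2.6)
(array([204.9, 156.7]), 605.7, 333.6, 101.6, 51.1, -4.8)
```

```bash
python3 -m inch '[0,0,-0.0596,0,0,0,1,0,0,-0.0596,0,0,0,1, 0,0,0,-0.0124,-0.0337,0,1,0,0,0,-0.0124,-0.0337,0,1,0,0,0,-0.0124,-0.0337,0,1,0,0,0,-0.0124,-0.0337,0,1,0,0,0,-0.0124,-0.0337,0,1,0,0,0,-0.0124,-0.0337,0,1,0,0,0,0,0,0,1,0,0,0,0,0,0,1]'
python3 -m inch '[0,0,0,0,0,0,1,0,0,0,0,0,0,1]'
python3 d.py 511 148 50 177.5
```

```text
time: 3.93
tool_pos: [508.9, 145.7, 116.3]
tcp_rot: [-3.141, -0.003, 3.096]
contact_force: [0.1, -0.5, -0.7]
grip_width: 50.1
finger_force: 30.0
time: 4.1
tool_pos: [508.7, 147.9, 117.2]
tcp_rot: [3.142, -0.002, 3.1]
contact_force: [-0.7, 0.4, 0.4]
grip_width: 49.7
finger_force: 30.0
t 4.1 pos [508.7 147.9 117.2] yaw [ 1.8000e+02 -1.0000e-01  1.7759e+02] width 49.7 F [-0.7  0.4  0.4]
turn [ 0.     -0.0011  0.0011] rows>= 0.018758654164401836 shift [-0.0028  0.0003  0.084 ] rows>= 1.616572780036655
```

Next I'll descend to z = 50 while correcting x, then check it from the camera.

```bash
python3 -m inch '[0,0,0.001,-0.0028,0.0003,0.02,1,0,0,0,0,0,0.022,1,0,0,0,0,0,0.022,1,0,0,0,0,0,0.02,1,0,0,0,0,0,0,1,0,0,0,0,0,0,1]'
python3 d.py 511 148 42.4 177.5
python3 - <<'E'
from h import *
c=capture("scene")
u,v=proj(c,[511,148,40]).astype(int)
a=cv2.resize(c["image"][v-30:v+30,u-40:u+40],(800,600),interpolation=2)
cv2.imwrite(f"pics/p1.png",a[:,:,::-1])
E
```

```text
time: 4.6
tool_pos: [510.9, 148.1, 50.2]
tcp_rot: [-3.141, -0.002, 3.099]
contact_force: [-0.4, -0.3, -0.8]
grip_width: 49.6
finger_force: 30.0
t 4.6 pos [510.9 148.1  50.2] yaw [-1.7998e+02 -1.2000e-01  1.7754e+02] width 49.6 F [-0.4 -0.3 -0.8]
turn [-0.0002 -0.0014  0.0005] rows>= 0.018399148619593204 shift [-0.0002 -0.0001  0.0098] rows>= 0.18851962616569423
```

View pics/p1.png

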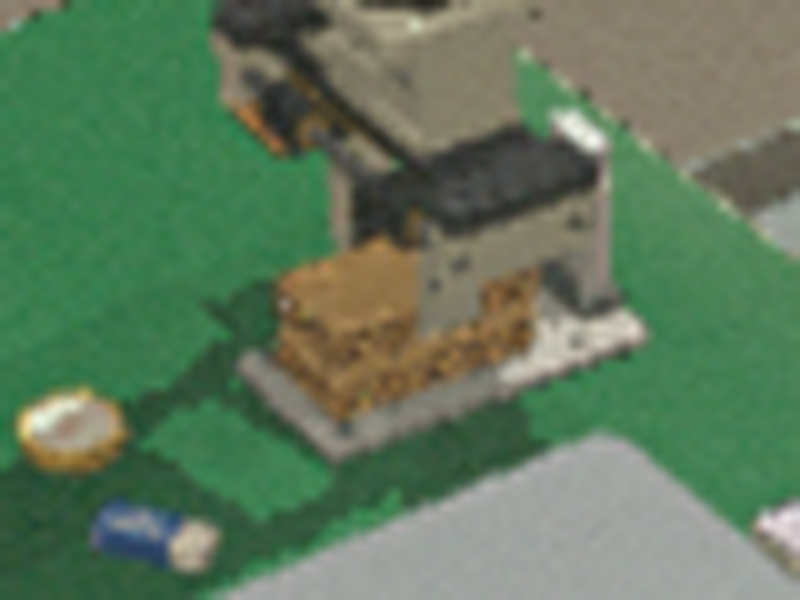

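The plate hovers squarely over the packer: its near end, around (340,330) in the crop, lines up with the packer's. I'll lower it and release.

```bash
python3 -m inch '[0,0,0.0005,0,0,0.005,1,0,0,0,0,0,0.0045,1,0,0,0,0,0,0,1,0,0,0,0,0,0,1,0,0,0,0,0,0,-1,0,0,0,0,0,0,-1,0,0,0,0,0,0,-1,0,0,0,0,0,0,-1,0,0,0,0,0,0,-1,0,0,0,0,0,0,-1]'
python3 -m inch '[0,0,0,0,0,-0.02,-1,0,0,0,0,0,-0.03,-1,0,0,0,0,0,-0.04,-1,0,0,0,0,0,-0.03,-1,0,0,0,0,0,0,-1]'
python3 d.py 608.2 336.5 60 175
```

```text
time: 5.48
tool_pos: [511.8, 147.2, 43.3]
tcp_rot: [3.141, 0.0, 3.096]
contact_force: [1.1, -0.8, -0.3]
grip_width: 85.1
finger_force: 0.0
time: 5.9
tool_pos: [514.5, 147.7, 144.2]
tcp_rot: [3.14, 0.009, 3.097]
contact_force: [1.0, 0.2, -1.1]
grip_width: 91.5
finger_force: 0.0
t 5.9 pos [514.5 147.7 144.2] yaw [179.9    0.52 177.42] width 91.5 F [ 1.   0.2 -1.1]
turn [0.0013 0.006  0.0282] rows>= 0.34581253944946405 shift [-0.0961  0.2453  0.1053] rows>= 5.456650673053438
```

```bash
python3 -m inch '[0,0,0.014,-0.012,0.0307,0,-1,0,0,0.014,-0.012,0.0307,0,-1,0,0,0,-0.012,0.0307,0.01,-1,0,0,0,-0.012,0.0307,0.016,-1,0,0,0,-0.012,0.0307,0.018,-1,0,0,0,-0.012,0.0307,0.02,-1,0,0,0,-0.012,0.0307,0.02,-1,0,0,0,-0.012,0.0307,0.02,-1,0,0,0,0,0,0,-1,0,0,0,0,0,0,-1]'
python3 -m inch '[0,0,0,0,0,0,-1]'
python3 d.py 608.2 336.7 14 175
python3 - <<'E'
from h import *
c=capture("top")
for z in (28,48):
  for r in find(c,z)[:6]:
    if 450<r[1]<560 and 0<r[2]<200: print(z,r)
cv2.imwrite("pics/pl1.png",cv2.resize(c["image"][135:215,195:295],(750,600),interpolation=2)[:,:,::-1])
E
```

```text
time: 6.73
tool_pos: [602.7, 337.5, 53.4]
tcp_rot: [-3.14, -0.003, 3.056]
contact_force: [0.4, -1.5, 0.3]
grip_width: 92.1
finger_force: 0.0
time: 6.82
tool_pos: [603.5, 336.5, 55.7]
tcp_rot: [-3.141, -0.001, 3.055]
contact_force: [0.3, -0.3, 1.2]
grip_width: 91.8
finger_force: 0.0
t 6.82 pos [603.5 336.5  55.7] yaw [-1.7996e+02 -5.0000e-02  1.7502e+02] width 91.8 F [ 0.3 -0.3  1.2]
turn [-0.0005 -0.0005  0.0002] rows>= 0.009279308464158953 shift [-0.0059  0.0008  0.0521] rows>= 1.0083452992254591
28 (array([253.4, 179.9]), 515.8, 148.8, 103.7, 51.4, -0.2)
48 (array([253.4, 179.9]), 510.8, 145.1, 102.1, 50.6, -0.2)
```

View pics/pl1.png

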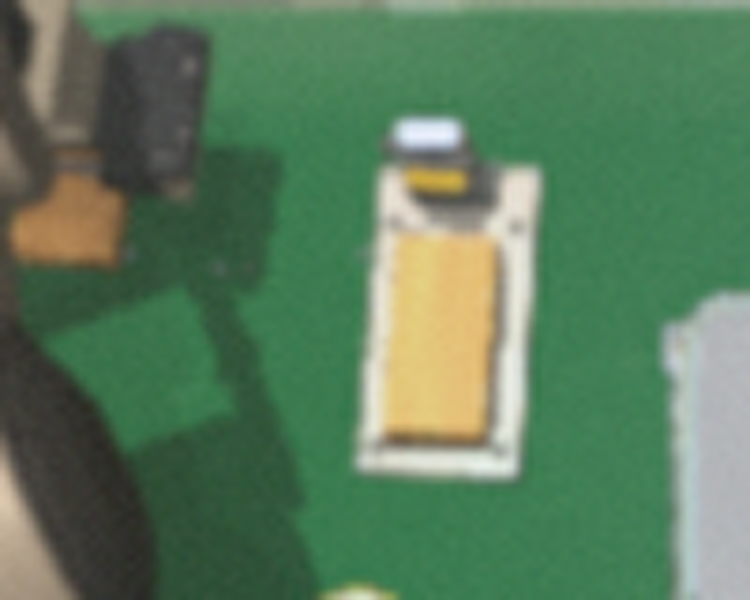

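Plate 1 sits on the packer, parallel to the foot at about (440,337) in the crop. Next I'll pick plate 2 and, in the same step, measure plate 1's edges more closely.

```bash
python3 -m inch '[0,0,0,-0.0059,0.0006,0.01,-1,0,0,0,0,0,0.02,-1,0,0,0,0,0,0.0215,-1,0,0,0,0,0,0,-1,0,0,0,0,0,0,-1,0,0,0,0,0,0,1,0,0,0,0,0,0,1,0,0,0,0,0,0,1,0,0,0,0,0,0,1,0,0,0,0,0,0,1]'
python3 -m inch '[0,0,0,0,0,0,1,0,0,0,0,0,0,1,0,0,0,0,0,0,1,0,0,0,0,0,0,1]'
python3 d.py 608.2 336.7 150 177.5
python3 - <<'E'
from h import *
def edges(c,z,S,u0,u1,v0,v1):
    h=cv2.GaussianBlur(c["image"],(0,0),.6).astype(float)
    b=h[:,:,2]/h.sum(2)  # plywood low blue fraction
    g=h[:,:,0]-h[:,:,2]  # R-B high on wood
    for n in "LR":
        P=[]
        for v in range(v0,v1):
            r=g[v,u0:u1]; i=np.where(r>55)[0]
            if n=="L": j=i[0]; s=j-(r[j]-55)/(r[j]-r[j-1])
            else: j=i[-1]; s=j+(r[j]-55)/(r[j]-r[j+1])
            P.append(ray(c,(s+u0,v),z)[:2])
        P=np.array(P); f=np.polyfit(P[:,0],P[:,1],1)
        print(n,"yaw",np.degrees(np.arctan(f[0])).round(2),"y@511",np.polyval(f,511).round(2))
    col=g[v0-16:v1+16,250:258].mean(1); i=np.where(col>55)[0]
    j,k=i[0],i[-1]
    # restrict to plate run: longest run
    runs=np.split(i,np.where(np.diff(i)>1)[0]+1); q=max(runs,key=len); j,k=q[0],q[-1]
    a=j-(col[j]-55)/(col[j]-col[j-1]); e=k+(col[k]-55)/(col[k]-col[k+1])
    print("xends",ray(c,(253.5,a+v0-16),z)[0].round(1),ray(c,(253.5,e+v0-16),z)[0].round(1))
im=cv2.imread("pics/top0.png")[:,:,::-1].copy()
c=capture("top"); c0=dict(c,image=im)
print("packer before");edges(c0,28,0,235,275,170,192)
print("plate now");edges(c,48,0,235,275,170,192)
E
```

```text
time: 7.7
tool_pos: [608.9, 337.2, 15.5]
tcp_rot: [3.141, 0.001, 3.055]
contact_force: [-0.2, 0.8, 0.6]
grip_width: 63.4
finger_force: 0.0
time: 8.03
tool_pos: [608.8, 337.3, 15.1]
tcp_rot: [3.141, 0.0, 3.055]
contact_force: [-0.1, 1.7, 1.6]
grip_width: 49.6
finger_force: 30.0
t 8.03 pos [608.8 337.3  15.1] yaw [1.7997e+02 3.0000e-02 1.7501e+02] width 49.6 F [-0.1  1.7  1.6]
turn [ 0.0004  0.0003 -0.029 ] rows>= 0.3476377165677384 shift [ 0.0007 -0.0008 -0.1686] rows>= 3.2423231910802226
packer before
L yaw -2.04 y@511 174.27
R yaw -2.73 y@511 123.13
xends 562.9 460.6
plate now
L yaw -2.01 y@511 170.78
R yaw -2.63 y@511 119.31
xends 563.0 458.8
```

```bash
cat > sm.py <<'E'
from h import *
def prof(c,z,yc=148.5,xc=511,yaw=-2.5):
    g=cv2.cvtColor(c["image"],cv2.COLOR_RGB2GRAY).astype(np.float32); h=c["image"].astype(np.float32); rb=h[:,:,0]-h[:,:,2]
    t=np.radians(yaw); ex=np.array([np.cos(t),np.sin(t),0]); ey=np.array([-np.sin(t),np.cos(t),0])
    out=[]
    ys=np.arange(-45,45.1,1.5)
    for img in(g,rb):
        acc=0
        for s in np.arange(-40,41,4):
            p=np.array([proj(c,np.array([xc,yc,z])+s*ex+y*ey) for y in ys],np.float32)
            acc=acc+cv2.remap(img,p[None,:,0],p[None,:,1],cv2.INTER_LINEAR)[0]
        out.append((acc/21).round(0).astype(int))
    return ys,out
E
python3 - <<'E'
from sm import *
c=capture("scene"); c0=dict(c,image=cv2.imread("pics/scene0.png")[:,:,::-1].copy())
ys,a=prof(c0,28); _,b=prof(c,48)
for i,y in enumerate(ys):
  print(y,a[0][i],a[1][i],'|',b[0][i],b[1][i])
cv2.imwrite("pics/s2.png",cv2.resize(c["image"][130:190,265:345],(800,600),interpolation=2)[:,:,::-1])
E
```

```text
-45.0 174 21 | 106 58
-43.5 161 25 | 107 60
-42.0 147 29 | 105 61
-40.5 134 35 | 103 62
-39.0 122 42 | 100 61
-37.5 113 49 | 99 61
-36.0 105 55 | 99 62
-34.5 100 59 | 99 62
-33.0 98 62 | 99 62
-31.5 98 64 | 98 62
-30.0 98 64 | 100 63
-28.5 98 63 | 104 64
-27.0 99 63 | 111 67
-25.5 103 64 | 124 72
-24.0 109 66 | 139 78
-22.5 119 71 | 154 84
-21.0 134 77 | 167 89
-19.5 150 83 | 176 94
-18.0 164 89 | 181 98
-16.5 174 94 | 182 101
-15.0 180 98 | 182 103
-13.5 182 100 | 182 104
-12.0 182 102 | 181 104
-10.5 182 103 | 181 104
-9.0 181 104 | 180 104
-7.5 181 104 | 180 104
-6.0 180 103 | 180 103
-4.5 180 103 | 179 103
-3.0 180 103 | 180 103
-1.5 180 102 | 180 102
0.0 180 102 | 180 102
1.5 180 102 | 181 101
3.0 180 102 | 181 101
4.5 180 101 | 181 100
6.0 181 100 | 182 99
7.5 181 100 | 182 99
9.0 182 99 | 183 99
10.5 183 99 | 184 99
12.0 183 99 | 184 99
13.5 184 99 | 185 100
15.0 184 99 | 186 100
16.5 185 100 | 186 101
18.0 185 100 | 187 101
19.5 186 101 | 186 102
21.0 186 102 | 185 100
22.5 186 102 | 181 96
24.0 185 101 | 175 88
25.5 182 98 | 165 77
27.0 177 92 | 154 64
28.5 168 81 | 142 49
30.0 157 68 | 130 33
31.5 145 53 | 120 17
33.0 133 37 | 112 4
34.5 122 21 | 106 -6
36.0 114 7 | 102 -14
37.5 108 -4 | 99 -18
39.0 104 -12 | 97 -20
40.5 101 -18 | 94 -20
42.0 100 -20 | 92 -19
43.5 100 -21 | 89 -17
45.0 101 -20 | 87 -15
```

View pics/s2.png

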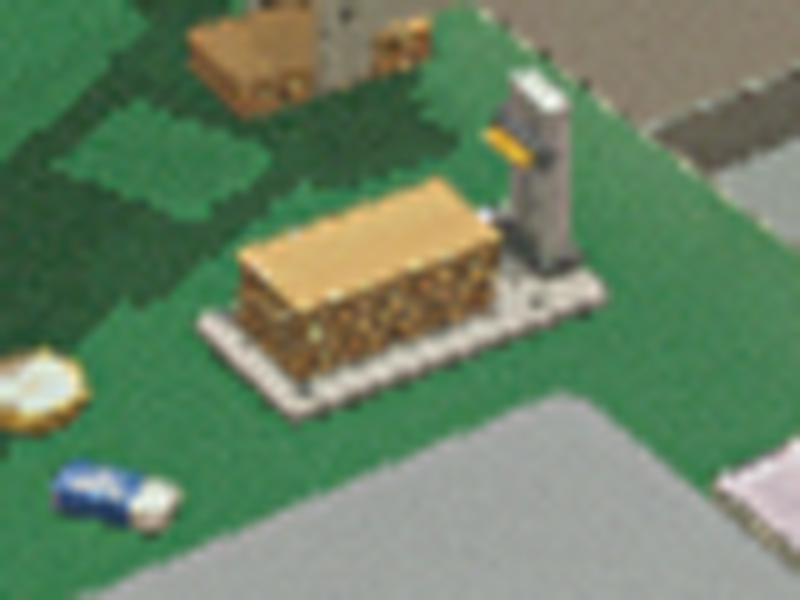

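Both views put plate 1 about 3.4 mm towards -y from the packer. Plate 2 is still on the bench, so I'll release it and correct plate 1 first.

```bash
python3 -m inch '[0,0,0,0,0,0,-1,0,0,0,0,0,0,-1,0,0,0,0,0,0,-1,0,0,0,0,0,0,-1,0,0,0,0,0,0,-1,0,0,0,0,0,0,-1,0,0,0,0,0,-0.02,-1,0,0,0,0,0,-0.045,-1,0,0,0,0,0,-0.045,-1,0,0,0,0,0,-0.045,-1]'
python3 -m inch '[0,0,0,0,0,0,-1,0,0,0,0,0,0,-1]'
python3 d.py 511.3 147.8 130 177.5
```

```text
time: 8.97
tool_pos: [608.3, 336.8, 139.9]
tcp_rot: [-3.141, -0.001, 3.054]
contact_force: [1.3, -0.6, 0.0]
grip_width: 91.4
finger_force: 0.0
time: 9.13
tool_pos: [609.9, 337.6, 142.1]
tcp_rot: [3.139, 0.005, 3.054]
contact_force: [0.0, -0.1, -1.0]
grip_width: 91.8
finger_force: 0.0
t 9.13 pos [609.9 337.6 142.1] yaw [179.84   0.31 175.01] width 91.8 F [ 0.  -0.1 -1. ]
turn [ 0.0018  0.0037 -0.029 ] rows>= 0.3514044956856737 shift [ 0.1128 -0.2424  0.0152] rows>= 5.150549347713341
```

```bash
python3 -m inch '[0,0,-0.029,0,0,0,-1,0,0,0,0.0161,-0.0346,0.002,-1,0,0,0,0.0161,-0.0346,0.002,-1,0,0,0,0.0161,-0.0346,0.002,-1,0,0,0,0.0161,-0.0346,0.002,-1,0,0,0,0.0161,-0.0346,0.002,-1,0,0,0,0.0161,-0.0346,0.002,-1,0,0,0,0.0161,-0.0346,0.002,-1,0,0,0,0,0,0,-1,0,0,0,0,0,0,-1]'
python3 -m inch '[0,0,0,0,0,0,-1,0,0,0,0,0,0,-1]'
python3 d.py 511.3 147.8 42.8 177.5
```

```text
time: 9.97
tool_pos: [509.0, 146.3, 126.7]
tcp_rot: [-3.141, -0.002, 3.096]
contact_force: [0.4, 0.3, 0.1]
grip_width: 91.6
finger_force: 0.0
time: 10.13
tool_pos: [510.5, 148.2, 127.3]
tcp_rot: [3.141, -0.0, 3.099]
contact_force: [-0.2, 0.0, 1.0]
grip_width: 92.0
finger_force: 0.0
t 10.13 pos [510.5 148.2 127.3] yaw [ 1.7999e+02 -1.0000e-02  1.7754e+02] width 92.0 F [-0.2  0.   1. ]
turn [ 0.0002 -0.0001  0.0004] rows>= 0.005654742439116375 shift [-0.001  -0.0004  0.1056] rows>= 2.030496011472101
```

```bash
python3 -m inch '[0,0,0.0004,-0.001,-0.0004,0.02,-1,0,0,0,0,0,0.03,-1,0,0,0,0,0,0.03,-1,0,0,0,0,0,0.0256,-1,0,0,0,0,0,0,-1,0,0,0,0,0,0,1,0,0,0,0,0,0,1,0,0,0,0,0,0,1,0,0,0,0,0,0,1,0,0,0,0,0,0,1]'
python3 -m inch '[0,0,0,0,0,0,1,0,0,0,0,0,0,1,0,0,0,0,0,0,1,0,0,0,0,0,-0.002,1,0,0,0,0,0,0,1,0,0,0,0,0,0,1]'
python3 d.py 511.7 151.2 45 177.5
```

```text
time: 10.97
tool_pos: [511.5, 147.2, 44.2]
tcp_rot: [3.141, 0.002, 3.097]
contact_force: [-0.2, 0.6, -0.2]
grip_width: 63.0
finger_force: 0.0
time: 11.47
tool_pos: [510.8, 147.0, 44.7]
tcp_rot: [3.142, -0.0, 3.097]
contact_force: [0.6, -0.1, -0.5]
grip_width: 49.7
finger_force: 30.0
t 11.47 pos [510.8 147.   44.7] yaw [ 1.8000e+02 -1.0000e-02  1.7746e+02] width 49.7 F [ 0.6 -0.1 -0.5]
turn [ 0.     -0.0001 -0.0005] rows>= 0.005647178872628365 shift [-0.0009  0.0053 -0.0003] rows>= 0.10267655835578177
```

```bash
python3 -m inch '[0,0,0,-0.0004,0.0024,0,1,0,0,0,-0.0004,0.0023,0,1,0,0,0,0,0,0,1,0,0,0,0,0,0.0022,1,0,0,0,0,0,0,1,0,0,0,0,0,0,1,0,0,0,0,0,0,1]'
python3 d.py 511.5 150.8 43 177.5
python3 -m inch '[0,0,0,0,0,0,-1,0,0,0,0,0,0,-1,0,0,0,0,0,0,-1,0,0,0,0,0,0,-1,0,0,0,0,0,0,-1,0,0,0,0,0,0,-1,0,0,0,0,0,-0.02,-1,0,0,0,0,0,-0.04,-1,0,0,0,0,0,-0.04,-1,0,0,0,0,0,-0.02,-1]'
python3 d.py 608.3 336.8 60 175
```

```text
time: 12.05
tool_pos: [511.9, 151.0, 43.6]
tcp_rot: [3.141, 0.001, 3.097]
contact_force: [-0.7, 1.0, 6.2]
grip_width: 49.8
finger_force: 30.0
t 12.05 pos [511.9 151.   43.6] yaw [1.7998e+02 5.0000e-02 1.7747e+02] width 49.8 F [-0.7  1.   6.2]
turn [ 0.0003  0.0006 -0.0003] rows>= 0.0086944565277224 shift [ 0.0005 -0.0003  0.0008] rows>= 0.018595499040858304
time: 12.88
tool_pos: [513.0, 151.0, 142.4]
tcp_rot: [3.141, 0.004, 3.097]
contact_force: [0.9, 0.4, 0.1]
grip_width: 91.9
finger_force: 0.0
t 12.88 pos [513.  151.  142.4] yaw [179.95   0.25 177.47] width 91.9 F [0.9 0.4 0.1]
turn [0.0007 0.0028 0.0287] rows>= 0.3466271727088916 shift [-0.0985  0.2417  0.1029] rows>= 5.395975340779303
```

```bash
python3 -m inch '[0,0,0.014,-0.0123,0.0302,0,-1,0,0,0.0147,-0.0123,0.0302,0,-1,0,0,0,-0.0123,0.0302,0.01,-1,0,0,0,-0.0123,0.0302,0.016,-1,0,0,0,-0.0123,0.0302,0.018,-1,0,0,0,-0.0123,0.0302,0.019,-1,0,0,0,-0.0123,0.0302,0.02,-1,0,0,0,-0.0123,0.0302,0.02,-1,0,0,0,0,0,0,-1,0,0,0,0,0,0,-1]'
python3 -m inch '[0,0,0,0,0,0,-1]'
python3 d.py 608.8 337.2 14.5 175
python3 - <<'E'
from sm import *
c=capture("scene"); c0=dict(c,image=cv2.imread("pics/scene0.png")[:,:,::-1].copy())
t=capture("top"); t0=dict(t,image=cv2.imread("pics/top0.png")[:,:,::-1].copy())
def cross(ys,p,lv,side):
    f=[ys[i]+1.5*(lv-p[i])/(p[i+1]-p[i]) for i in range(len(ys)-1) if (p[i]-lv)*(p[i+1]-lv)<0 and ys[i]*side>10]
    return np.round(f,1)
for n,a,b in(("scene",c0,c),("top",t0,t)):
    for q,z in((a,28),(b,48)):
        ys,o=prof(q,z); print(n,z,"near",cross(ys,o[0],140,-1),"far rb",cross(ys,o[1],60,1),"near rb",cross(ys,o[1],60,-1))
        # halves for yaw
        for dx in(-25,25):
            import sm
            ys,o=prof(q,z,xc=511+dx,yc=148.5-dx*.0437) if 0 else (ys,o)
E
```

```text
time: 13.72
tool_pos: [604.4, 337.7, 54.4]
tcp_rot: [-3.14, -0.003, 3.056]
contact_force: [-0.7, -0.9, -0.2]
grip_width: 91.9
finger_force: 0.0
time: 13.8
tool_pos: [605.2, 336.8, 56.6]
tcp_rot: [-3.141, -0.0, 3.054]
contact_force: [-0.1, -0.0, -0.0]
grip_width: 92.1
finger_force: 0.0
t 13.8 pos [605.2 336.8  56.6] yaw [-1.7997e+02 -2.0000e-02  1.7501e+02] width 92.1 F [-0.1 -0.  -0. ]
turn [-0.0003 -0.0003  0.0001] rows>= 0.005058665827705872 shift [-0.0045  0.001   0.0527] rows>= 1.016768633402932
scene 28 near [-41.2 -20.4] far rb [30.8] near rb [-34.]
scene 48 near [-20.2] far rb [31.2] near rb []
top 28 near [-44.3] far rb [25.1] near rb [-24.9]
top 48 near [-29.  -25.2] far rb [25.6] near rb [-25.9]
```

Plate 1 is now within about 0.5 mm of the packer. I'll pick plate 2.

```bash
python3 -m inch '[0,0,0,-0.0045,0.0008,0.01,-1,0,0,0,0,0,0.02,-1,0,0,0,0,0,0.022,-1,0,0,0,0,0,0,-1,0,0,0,0,0,0,-1,0,0,0,0,0,0,1,0,0,0,0,0,0,1,0,0,0,0,0,0,1,0,0,0,0,0,0,1,0,0,0,0,0,0,1]'
python3 -m inch '[0,0,0,0,0,0,1,0,0,0,0,0,0,1,0,0,0,0,0,0,1,0,0,0,0,0,0,1]'
python3 -m inch '[0,0,0,0,0,-0.015,1,0,0,0,0,0,-0.03,1,0,0,0,0,0,-0.04,1,0,0,0,0,0,-0.04,1,0,0,0,0,0,-0.02,1,0,0,0,0,0,0,1,0,0,0,0,0,0,1]'
python3 d.py 511.9 151 130 177.5
```

```text
time: 14.73
tool_pos: [609.3, 337.7, 15.6]
tcp_rot: [3.141, 0.001, 3.054]
contact_force: [-0.7, 0.0, -0.2]
grip_width: 63.2
finger_force: 0.0
time: 15.07
tool_pos: [609.1, 337.6, 15.1]
tcp_rot: [3.141, 0.0, 3.054]
contact_force: [-0.3, 0.4, 1.4]
grip_width: 49.5
finger_force: 30.0
time: 15.65
tool_pos: [609.4, 337.7, 132.5]
tcp_rot: [3.14, 0.002, 3.054]
contact_force: [-0.1, -0.8, -0.8]
grip_width: 49.9
finger_force: 30.0
t 15.65 pos [609.4 337.7 132.5] yaw [1.7993e+02 1.2000e-01 1.7500e+02] width 49.9 F [-0.1 -0.8 -0.8]
turn [ 0.0007  0.0014 -0.0291] rows>= 0.3499998234205969 shift [ 0.1116 -0.2384  0.0031] rows>= 5.06306812083823
```

```bash
python3 -m inch '[0,0,-0.029,0,0,0,1,0,0,0,0.016,-0.034,0,1,0,0,0,0.016,-0.034,0,1,0,0,0,0.016,-0.034,0,1,0,0,0,0.016,-0.034,0,1,0,0,0,0.016,-0.034,0,1,0,0,0,0.016,-0.034,0,1,0,0,0,0.0156,-0.0344,0,1,0,0,0,0,0,0,1,0,0,0,0,0,0,1]'
python3 -m inch '[0,0,0,0,0,0,1,0,0,0,0,0,0,1]'
python3 d.py 512 151 72 177.5
```

```text
time: 16.48
tool_pos: [510.3, 149.8, 129.9]
tcp_rot: [-3.141, -0.003, 3.096]
contact_force: [0.6, 0.7, -1.0]
grip_width: 49.6
finger_force: 30.0
time: 16.65
tool_pos: [511.7, 151.7, 130.4]
tcp_rot: [3.141, -0.001, 3.098]
contact_force: [-0.7, -0.0, -0.9]
grip_width: 49.7
finger_force: 30.0
t 16.65 pos [511.7 151.7 130.4] yaw [ 1.7999e+02 -3.0000e-02  1.7753e+02] width 49.7 F [-0.7 -0.  -0.9]
turn [ 0.0001 -0.0004  0.0003] rows>= 0.006230299990382052 shift [-0.0004 -0.0008  0.073 ] rows>= 1.4038059252222521
```

```bash
python3 -m inch '[0,0,0.0003,-0.0004,-0.0004,0.02,1,0,0,0,0,0,0.02,1,0,0,0,0,0,0.02,1,0,0,0,0,0,0.013,1,0,0,0,0,0,0,1,0,0,0,0,0,0,1,0,0,0,0,0,0,1,0,0,0,0,0,0,1]'
python3 d.py 512 151 63.3 177.5
```

```text
time: 17.32
tool_pos: [512.6, 150.9, 73.5]
tcp_rot: [3.141, 0.002, 3.098]
contact_force: [-0.3, 0.4, -0.9]
grip_width: 49.4
finger_force: 30.0
t 17.32 pos [512.6 150.9  73.5] yaw [1.7997e+02 1.1000e-01 1.7748e+02] width 49.4 F [-0.3  0.4 -0.9]
turn [ 0.0003  0.0012 -0.0002] rows>= 0.015567112893332903 shift [0.0007 0.0001 0.0128] rows>= 0.2460853732522485
```

```bash
python3 -m inch '[0,0,0,0.0005,0,0.006,1,0,0,0,0,0,0.0062,1,0,0,0,0,0,0,1,0,0,0,0,0,0,1,0,0,0,0,0,0,1]'
python3 d.py 512 151 63.1 177.5
```

```text
time: 17.73
tool_pos: [511.7, 150.6, 62.9]
tcp_rot: [3.141, 0.001, 3.097]
contact_force: [1.4, 0.8, 0.3]
grip_width: 49.5
finger_force: 30.0
t 17.73 pos [511.7 150.6  62.9] yaw [1.7999e+02 4.0000e-02 1.7746e+02] width 49.5 F [1.4 0.8 0.3]
turn [ 0.0002  0.0004 -0.0005] rows>= 0.008054233433904734 shift [-0.0004  0.0005 -0.0003] rows>= 0.013355023955087272
```

```bash
python3 -m inch '[0,0,0,-0.0002,0.0002,0.001,1,0,0,0,0,0,0,1,0,0,0,0,0,0,1,0,0,0,0,0,0,1]'
python3 -m inch '[0,0,0,0,0,0,-1,0,0,0,0,0,0,-1,0,0,0,0,0,0,-1,0,0,0,0,0,0,-1,0,0,0,0,0,0,-1,0,0,0,0,0,0,-1,0,0,0,0,0,-0.02,-1,0,0,0,0,0,-0.04,-1,0,0,0,0,0,-0.04,-1,0,0,0,0,0,-0.02,-1]'
python3 d.py 512 320 160 177.5
```

```text
time: 18.07
tool_pos: [511.7, 150.6, 62.9]
tcp_rot: [3.142, 0.001, 3.097]
contact_force: [-1.9, -1.1, 8.7]
grip_width: 49.5
finger_force: 30.0
time: 18.9
tool_pos: [512.8, 151.0, 161.4]
tcp_rot: [3.141, 0.004, 3.097]
contact_force: [1.2, 0.9, 0.2]
grip_width: 91.8
finger_force: 0.0
t 18.9 pos [512.8 151.  161.4] yaw [179.95   0.24 177.47] width 91.8 F [1.2 0.9 0.2]
turn [ 0.0006  0.0028 -0.0003] rows>= 0.0347395027744318 shift [0.0103 0.211  0.0017] rows>= 4.0632845684456464
```

Plate 2 is seated. I'll move the arm aside and check the pile.

```bash
python3 -m inch '[0,0,0,0,0.04,0,-1,0,0,0,0,0.04,0,-1,0,0,0,0,0.04,0,-1,0,0,0,0,0.04,0,-1,0,0,0,0,0.04,0,-1,0,0,0,0,0.02,0,-1,0,0,0,0,0,0,-1]'
python3 - <<'E'
from sm import *
c=capture("scene"); c0=dict(c,image=cv2.imread("pics/scene0.png")[:,:,::-1].copy())
t=capture("top"); t0=dict(t,image=cv2.imread("pics/top0.png")[:,:,::-1].copy())
def cross(ys,p,lv,side):
    return np.round([ys[i]+1.5*(lv-p[i])/(p[i+1]-p[i]) for i in range(len(ys)-1) if (p[i]-lv)*(p[i+1]-lv)<0 and ys[i]*side>10],1)
for n,a,b in(("scene",c0,c),("top",t0,t)):
    for q,z in((a,28),(b,68)):
        ys,o=prof(q,z); print(n,z,"near",cross(ys,o[0],140,-1),"far rb",cross(ys,o[1],60,1),"near rb",cross(ys,o[1],60,-1))
        for r in find(q,z):
            if 470<r[1]<550 and 100<r[2]<200: print(r)
A=cv2.resize(c["image"][130:190,270:330],(400,400),interpolation=2);B=cv2.resize(t["image"][145:205,225:285],(400,400),interpolation=2)
cv2.imwrite("pics/f.png",np.hstack([A,B])[:,:,::-1])
E
```

```text
time: 19.48
tool_pos: [518.8, 330.0, 157.6]
tcp_rot: [3.14, 0.0, 3.101]
contact_force: [-0.4, -0.6, -0.1]
grip_width: 91.7
finger_force: 0.0
scene 28 near [-41.2 -20.4] far rb [30.8] near rb [-34.]
(array([301. , 159.9]), 508.0, 142.6, 110.9, 68.1, -2.1)
scene 68 near [-20.2] far rb [30.9] near rb []
(array([300.9, 156.5]), 493.6, 120.1, 134.7, 117.3, -4.5)
top 28 near [-44.3] far rb [25.1] near rb [-24.9]
(array([253.3, 181. ]), 510.5, 147.9, 100.0, 50.0, -2.2)
top 68 near [-32.7 -25.2] far rb [25.8] near rb [-26.9]
(array([251.9, 178.7]), 507.7, 145.7, 105.1, 55.9, -1.5)
```

View pics/f.png

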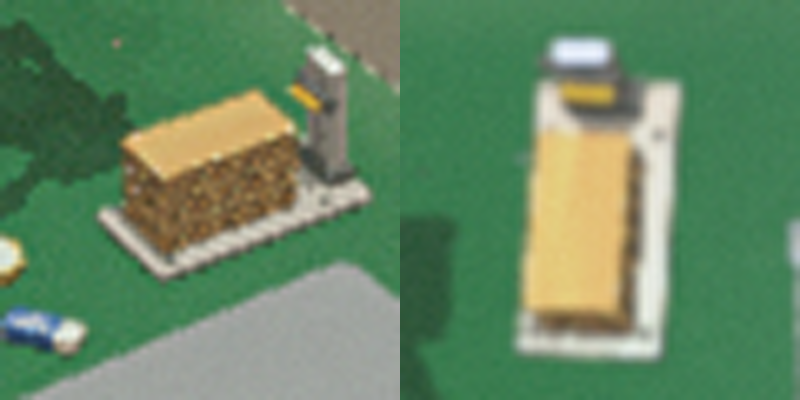

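The pile is two plates high on the packer with its long sides flush. I'll check the lengthwise ends before handing in.

```bash
python3 - <<'E'
from h import *
def ends(c,z):
    g=cv2.cvtColor(c["image"],cv2.COLOR_RGB2GRAY).astype(np.float32);h=c["image"].astype(np.float32);rb=h[:,:,0]-h[:,:,2]
    t=np.radians(-2.4);ex=np.array([np.cos(t),np.sin(t),0]);ey=np.array([-np.sin(t),np.cos(t),0])
    xs=np.arange(-64,64.1,1);out=[]
    for img,lv in((rb,60),(g,140)):
        acc=0
        for s in range(-18,19,3):
            p=np.array([proj(c,np.array([511,148.7,z])+x*ex+s*ey) for x in xs],np.float32)
            acc=acc+cv2.remap(img,p[None,:,0],p[None,:,1],1)[0]/13
        out.append([round(float(xs[i]+(lv-acc[i])/(acc[i+1]-acc[i])),1) for i in range(len(xs)-1) if (acc[i]-lv)*(acc[i+1]-lv)<0])
    return out
for n in("top","scene"):
    c=capture(n);print(n,28,ends(dict(c,image=cv2.imread(f"pics/{n}0.png")[:,:,::-1].copy()),28));print(n,68,ends(c,68))
E
```

```text
top 28 [[-49.7, 51.2], []]
top 68 [[-51.8, 51.5], [-60.9, -49.4, 59.9]]
scene 28 [[-51.2, 52.6], [-61.2, -47.7, 63.0]]
scene 68 [[-51.2, 52.5], [-47.7, 53.5]]
```

Both ends are within about 0.3 mm of the packer's, so I'm handing the job in.

```bash
python3 -c "
from plant import *
print(close_job())"
```

```text
the job is handed in; nothing more can be done
None
```

The job is handed in: two plates sit square on the packer, sides and ends within about 0.5 mm by camera, nominally level with the pointer (28 + 2 × 20 = 68 mm), with the third plate left untouched on the bench.

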